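Load the spring magazine with kiln bars

ROBOT

A 6-joint arm with a two-finger parallel gripper is mounted at the origin on a cart in front of the work surface, level with it; the furniture and walls round the work are solid. World frame = base frame: x ahead of the robot, y to its left, z up, the work surface at z = 0. Lengths are in m, angles in rad, forces in N, time in s.
With the tool pointing down it reaches from about 0.375 to 0.9 m from the base axis. Payload 3.1 kg.
Tool frame: the origin (TCP) lies at the very end of the fingers, on their centre line; the grasp point (between the pads) lies 19 mm behind it; z points along the fingers, y is the line along which they close (so a half turn about z gives the same grasp; the last joint's range is limited). The gripper opens to 87 mm and grips with 3 to 60 N. Pads are 19 mm wide; open, the fingers measure 117 mm over their backs; the gripper's body (75 mm by 190 mm) begins 51 mm behind the grasp point.
Start: joints at [1.058, 0.527, 1.433, -0, 1.181, -0.178], TCP at [0.205, 0.59, 0.223] pointing down, gripper open.
Joint ranges: [-3.08, 3.08], [-0.75, 2.2], [0.22, 2.44], [-1.43, 4.57], [0, 2.65], [-2.85, 2.85]. Speed limits (rad/s): [2.79, 2.79, 3.14, 3.14, 3.14, 3.14].

INTERFACE

Orientations are given as a unit quaternion [x, y, z, w].
In Python, from rig import status, viewer, robot gives the robot as it stands.
- The arm moves only by the tool arm_command, never from a script. Its arguments are lists of equal length, an entry for each row: "delta_rot": the turn, a rotation vector about the tool's x, y, z in degrees, a list of three; "delta_pos": the shift along the tool's x, y, z in m, a list of three; "gripper": the closure, from -1 (fully open) to 1 (shut). In form: {"delta_rot": [[rx, ry, rz], ...], "delta_pos": [[dx, dy, dz], ...], "gripper": [gripper, ...]}. A call has 1 to 12 rows; each row is the pose to reach, as a shift and turn from the pose commanded when the call began, along the tool's axes at that moment; what a row does not reach only later rows make up. A row lasts 1/12 s, in which the tool goes at most 41.7 mm and 7.16 degrees, less where a joint would pass 70% of its speed; a pose out of reach is approached as far as the arm can. A call with a gripper value outside its range is refused whole. The fingers move at their own pace and stop on an object; "grip_force" is the grip in N (left out, the last holds). Time passes only in rows, so rows that repeat a pose let the fingers close. It gives the time, the measured TCP pose, the force, the opening and the grip force at its end, in the units of the state.
- status.get_obs(): the state, without advancing time (a new reading comes with each control period).
- viewer.camera(name): name is "side" or "top" or "wrist"; returns a dict with "pixels" (420x560x3 uint8, blue, green, red), "fx", "fy", "cx", "cy" (pixels), "k1" (the pictures are not rectified: a ray, as slopes to the right and down, at radius r is drawn at 1 + k1 r^2 times it, then the intrinsics apply), "pose" (4x4, takes a point from camera to world coordinates); the wrist camera has in their place "mount" (4x4, takes a point from camera to tool coordinates, whose origin is the TCP and whose axes are the flange's). Camera axes: x right, y down, z forward; pixel columns grow to the right and rows downward; lengths in m; the calibration is good to about 2 mm. A picture is of the moment at which its call begins: read the wrist's pose just before it. There is no depth.
- robot.hand_in(): hands the job in; it is judged then, once.
The state is a dict: "time": time; "q": joint angles; "joint_velocities": joint speeds; "joint_torque": joint torques, N m; "position": TCP position; "tool_rot": TCP orientation; "ft_force": force on the tool from outside, world axes, zero at the start; "moment": the same for the moment, N m; "grip_width": finger opening in m; "grip_force": force on a finger pad.
Only numpy, scipy, OpenCV 4.12 (cv2) and the standard library are available. Lean on these libraries where they do the work, as an engineer would, in place of code of your own. Each camera call takes 0.05 s, during which the arm holds its last target. There are 200 camera calls.

TASK

Load both long clay kiln bars into the spring magazine, one at a time: lay each bar flat in the mouth and press it down until the two catches snap shut over its ends. The shorter bar is an offcut that the catches cannot hold; leave it and the other things on the bench where they are.

Things in the scene. Friction and masses are not known exactly. Their poses are not given: they have to be found in the camera images.
- magazine: spring magazine: grey and aluminium open-topped stand fixed to the worktop, base 90 x 200 mm, 123 mm high. Origin: centre of its underside; z up, y along its length (bars lie along y). Shaft 43 x 123 mm: 1.5 mm clearance round a bar. Corner guides up to 112 mm, flared outward above. Middle 84 mm of both long sides open above 45 mm, for fingers beside a bar held across its width
- magazine_mouth (a point): centre of the shaft at the height of the catches' flat undersides, 85 mm above the worktop; axes as the magazine's. A loaded bar is pushed up against the catches, its top face at this height; the next bar pushes it down 18 mm. A bar laid in the mouth first rests on the catch bevels, underside 90 to 97 mm above the worktop
- follower (a joint): sprung plate that carries the bars in the shaft: 0 when up (its top 81 mm above the worktop), up to 0.044 m when pressed down; about 0.014 with one bar loaded and 0.032 with two. It pushes up with 5 N at 0, 7.4 N with one bar, 10 N with two
- catch_left (a joint): sprung steel catch at the +y end: 0 shut, up to 0.011 m pushed outward. Shut, it reaches 7 mm into the shaft; flat below, bevelled above (88 to 100 mm high), so a bar pressed down at its middle pushes both catches out (5 to 15 N in all); they snap shut once its top is below 85 mm, surely when pressed 5 mm lower. Closed fingertips fit between the catches
- catch_right (a joint): the same catch at the -y end: 0 shut, up to 0.011 m pushed outward. Behind each catch stands a housing, up to 101 mm high, reaching 97 mm from the magazine's centre
- bar_a_mid (a point): terracotta-coloured rectangular fired-clay bar, 120 mm long x 40 mm wide x 18 mm thick, about 0.12 kg, lying flat and loose on the worktop. This point is its centre (9 mm above its underside); y axis along its length, x across its 40 mm width, z up as it starts. Identical to the other long bar
- bar_b_mid (a point): terracotta-coloured rectangular fired-clay bar, 120 mm long x 40 mm wide x 18 mm thick, about 0.12 kg, lying flat and loose on the worktop. This point is its centre (9 mm above its underside); y axis along its length, x across its 40 mm width, z up as it starts. Identical to the other long bar
- bar_a: the same bar as point bar_a_mid; origin at the centre of its underside
- bar_b: the same bar as point bar_b_mid; origin at the centre of its underside
- offcut_mid (a point): the offcut: same clay, width and thickness as the long bars but only 85 mm long; to be left alone. This point is its centre, y along its length
- black_tape: small roll of black tape lying flat, 58 mm across, 19 mm high; a bystander; origin at the centre of its underside
- masking_tape: roll of masking tape lying flat, 104 mm across, 25 mm high; a bystander; origin at the centre of its underside
- jar: small lidded jar, 44 mm across, 52 mm high; a bystander; origin at the centre of its underside
There are look-alikes about, which are no part of the job. Leave any black, blue or yellow look-alike of the bar_b alone.

How it is judged:
On the way, in this order (a step that is already met when the one before it is completed fails the run):
1. one long bar is held under both catches (((x of bar_a_mid in the frame of magazine between -0.005 and 0.005 m and y of bar_a_mid in the frame of magazine between -0.005 and 0.005 m and z of bar_a_mid in the frame of magazine between 0.03 and 0.0785 m) or (x of bar_b_mid in the frame of magazine between -0.005 and 0.005 m and y of bar_b_mid in the frame of magazine between -0.005 and 0.005 m and z of bar_b_mid in the frame of magazine between 0.03 and 0.0785 m)) and value of joint each of catch_left, catch_right below 0.002 m), for 0.2 s.
2. both long bars are held under the catches (x of bar_a_mid in the frame of magazine between -0.005 and 0.005 m and y of bar_a_mid in the frame of magazine between -0.005 and 0.005 m and z of bar_a_mid in the frame of magazine between 0.03 and 0.0785 m and x of bar_b_mid in the frame of magazine between -0.005 and 0.005 m and y of bar_b_mid in the frame of magazine between -0.005 and 0.005 m and z of bar_b_mid in the frame of magazine between 0.03 and 0.0785 m and value of joint each of catch_left, catch_right below 0.002 m), for 0.2 s.
At the end, for the whole second after the job is handed in: Both long bars lie in the magazine's shaft (centres within 5 mm of its middle along x and y), below the catches (centre at least 6.5 mm below the catch undersides), both catches shut to within 2 mm, and the bars at rest. The offcut and the bystanders have not been moved more than 50 mm (all of step 2 and linear speed of each of bar_a, bar_b below 0.03 m/s); the robot touches nothing.
It fails at once if the short offcut is moved more than 50 mm (distance of offcut_mid from where it was at the start of the episode above 0.05 m).
It fails at once if the small black tape roll is moved more than 50 mm (distance of black_tape from where it was at the start of the episode above 0.05 m).
It fails at once if the masking tape roll is moved more than 50 mm (distance of masking_tape from where it was at the start of the episode above 0.05 m).
It fails at once if the jar is moved more than 50 mm (distance of jar from where it was at the start of the episode above 0.05 m).
It also fails if it takes over 69 s, if anything falls off the work surface, if the arm or the gripper's body presses on something with over 40 N, if the wrist force passes 120 N, or if a joint passes its speed limit or range.

## Working session

There is one attempt and no reset: what is moved stays moved. The work goes in short steps, Python scripts to look and compute and a tool call to move; the robot and the scene stay as the last step left them, time stands still between calls to the robot, and variables do not carry over. Pictures are saved under pics/ and viewed, at most 10 in all, crops included, and the job is handed in when it is done.

Besides the shell and the picture viewer there is one more tool, called after "Request:" as name(argument=value, ...), one argument or row to a line, values as JSON. arm_command: Moves the arm, as the interface text tells. Its arguments: {"type":"object","properties":{"delta_rot":{"type":"array","items":{"type":"array","items":{"type":"number"}}},"delta_pos":{"type":"array","items":{"type":"array","items":{"type":"number"}}},"gripper":{"type":"array","items":{"type":"number"}},"grip_force":{"type":"number"}},"required":["delta_rot","delta_pos","gripper"]}

```bash
ls; mkdir -p pics; cat > h.py <<'E'
import numpy as np, cv2
from rig import status, viewer, robot
from scipy.spatial.transform import Rotation as R
def grab(name):
    s=status.get_obs(); c=viewer.camera(name); c=dict(c); c['img']=np.ascontiguousarray(np.array(c['pixels'],np.uint8))
    if 'pose' in c: c['T']=np.array(c['pose'])
    else:
        T=np.eye(4); T[:3,:3]=R.from_quat(s['tool_rot']).as_matrix(); T[:3,3]=s['position']; c['T']=T@np.array(c['mount'])
    return c
def rays(c,px):
    px=np.atleast_2d(np.array(px,float)); d=np.stack([(px[:,0]-c['cx'])/c['fx'],(px[:,1]-c['cy'])/c['fy']],1)
    u=d.copy()
    for _ in range(20): u=d/(1+c['k1']*(u**2).sum(1,keepdims=True))
    v=np.c_[u,np.ones(len(u))]@c['T'][:3,:3].T
    return c['T'][:3,3],v
def plane(c,px,z):
    o,v=rays(c,px); return o+v*((z-o[2])/v[:,2])[:,None]
def proj(c,P):
    P=np.atleast_2d(P); q=(P-c['T'][:3,3])@c['T'][:3,:3]; u=q[:,:2]/q[:,2:]; u=u*(1+c['k1']*(u**2).sum(1,keepdims=True))
    return u*[c['fx'],c['fy']]+[c['cx'],c['cy']]
E
python3 - <<'E'
from h import *
s=status.get_obs(); print({k:np.round(v,3) for k,v in s.items()})
for n in ['top','side','wrist']:
    c=grab(n); cv2.imwrite(f'pics/{n}0.png',c['img']); print(n,c['fx'],c['k1'],np.round(c['T'],3).tolist())
E
```

```text
pics
{'time': np.float64(0.0), 'q': array([ 1.059,  0.528,  1.434, -0.   ,  1.181, -0.178]), 'joint_velocities': array([-0.001,  0.   , -0.001, -0.002,  0.001,  0.001]), 'joint_torque': array([ -0.   , -44.004, -17.659,   0.063,   0.058,  -0.   ]), 'position': array([0.204, 0.59 , 0.222]), 'tool_rot': array([ 0.166,  0.986, -0.001, -0.   ]), 'ft_force': array([-0.721,  0.293, -0.615]), 'moment': array([ 0.074, -0.028,  0.055]), 'grip_force': np.float64(0.0), 'grip_width': np.float64(0.087)}
top 501.0887541488451 -0.04131521817032013 [[-0.006, -0.98, 0.197, 0.269], [-1.0, 0.009, 0.018, 0.01], [-0.019, -0.197, -0.98, 1.574], [0.0, 0.0, 0.0, 1.0]]
side 382.2972931073748 0.028377179741519456 [[0.993, -0.069, 0.091, 0.452], [-0.114, -0.649, 0.752, -1.051], [0.007, -0.758, -0.653, 0.995], [0.0, 0.0, 0.0, 1.0]]
wrist 341.85541463705164 -0.060042862362628714 [[0.327, 0.906, 0.269, 0.131], [0.945, -0.313, -0.095, 0.616], [-0.002, 0.285, -0.959, 0.385], [0.0, 0.0, 0.0, 1.0]]
```

View pics/top0.png

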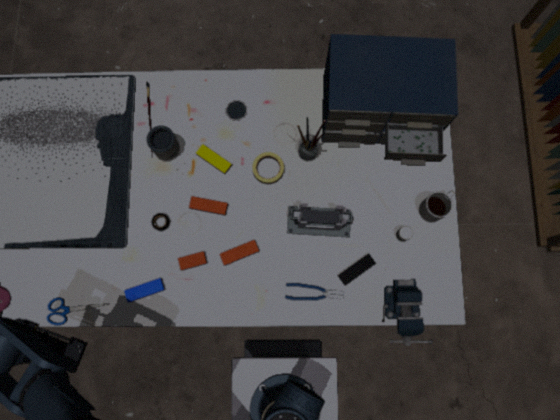

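View pics/side0.png

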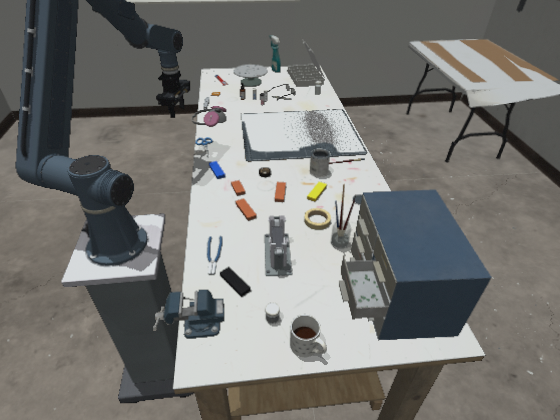

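Three terracotta candidates in the top view: (209,205), (240,251) and (193,260), with the last one visibly shorter (likely the offcut). Blue (145,290), yellow (214,158) and black (356,269) are look-alikes. The magazine is at (319,220).

```bash
python3 - <<'E'
from h import *
for n in ['top','side']:
    c=grab(n); hsv=cv2.cvtColor(c['img'],cv2.COLOR_BGR2HSV)
    m=(((hsv[...,0]<14)|(hsv[...,0]>172))&(hsv[...,1]>130)&(hsv[...,2]>70)).astype(np.uint8)
    k,l,st,ce=cv2.connectedComponentsWithStats(m)
    for i in range(1,k):
        if st[i,4]<80: continue
        cs,_=cv2.findContours((l==i).astype(np.uint8),cv2.RETR_EXTERNAL,cv2.CHAIN_APPROX_NONE)
        P=plane(c,cs[0][:,0,:],0.018)
        r=cv2.minAreaRect((P[:,:2]*1000).astype(np.float32))
        print(n,np.round(ce[i]),st[i,4],'rect mm',np.round(r[0],1),np.round(r[1],1),round(r[2],1))
    if n=='top':
        crop=c['img'][130:290,170:370]; cv2.imwrite('pics/crop.png',cv2.resize(crop,None,fx=4,fy=3.75,interpolation=cv2.INTER_CUBIC)[:600])
        for q in ([319,220],[160,221],[404,233],[268,168]): print(q,np.round(plane(c,q,0.0),3))
E
```

```text
top [208. 205.] 416 rect mm [623.2 238.6] [116.1  37.8] 78.4
top [239. 252.] 445 rect mm [471.7 137.5] [ 37.9 117. ] 22.0
top [192. 260.] 309 rect mm [446.3 284.7] [37.9 81. ] 15.3
[319, 220] [[ 0.575 -0.116  0.   ]]
[160, 221] [[0.576 0.395 0.   ]]
[404, 233] [[ 0.53  -0.385  0.   ]]
[268, 168] [[0.75  0.046 0.   ]]
side [238. 187.] 106 rect mm [445.8 269.6] [36.2 91.8] 14.5
side [280. 192.] 154 rect mm [621.4 223.7] [121.8  36.1] 77.7
side [245. 209.] 194 rect mm [470.9 123.7] [ 39.2 123.6] 22.4
```

View pics/crop.png

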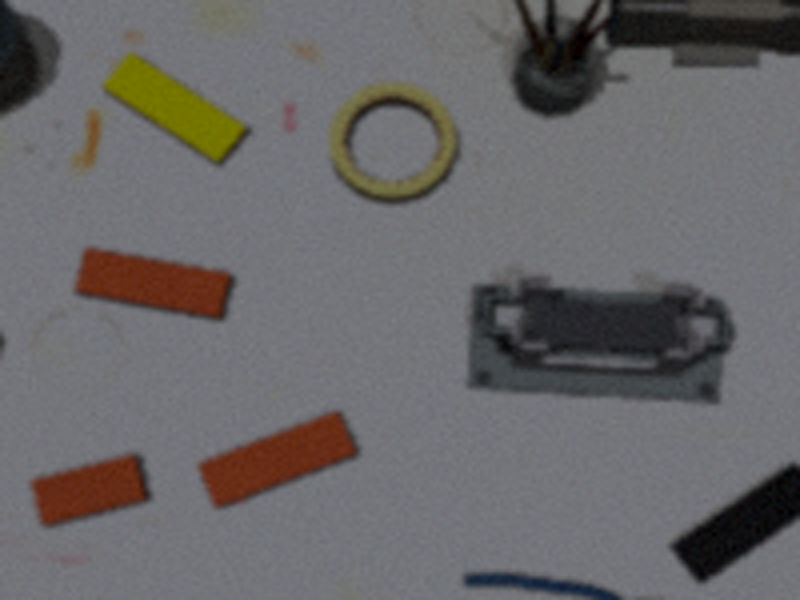

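The crop shows two long terracotta bars at top-view pixels (209,205) and (240,251), measuring about 116 mm. The offcut at (193,260) measures 81 mm, so it stays. The side and top cameras disagree by about 14 mm in y, so I'll move the wrist camera above to arbitrate.

Request:
arm_command(
  delta_rot=[
    [0,0,49],
    [0,0,49],
    [0,0,49],
    [0,0,49],
    [0,0,49],
    [0,0,49],
    [0,0,49],
    [0,0,49],
    [0,0,49],
    [0,0,49],
    [0,0,49],
    [0,0,49],
  ],
  delta_pos=[
    [-0.424,-0.382,-0.08],
    [-0.424,-0.382,-0.08],
    [-0.424,-0.382,-0.08],
    [-0.424,-0.382,-0.08],
    [-0.424,-0.382,-0.08],
    [-0.424,-0.382,-0.08],
    [-0.424,-0.382,-0.08],
    [-0.424,-0.382,-0.08],
    [-0.424,-0.382,-0.08],
    [-0.424,-0.382,-0.08],
    [-0.424,-0.382,-0.08],
    [-0.424,-0.382,-0.08],
  ],
  gripper=[-1,-1,-1,-1,-1,-1,-1,-1,-1,-1,-1,-1],
)

```text
time: 1.25
position: [0.4442, 0.1549, 0.2925]
tool_rot: [0.56, 0.828, 0.0, 0.0]
ft_force: [0.7, -0.1, 0.4]
grip_width: 0.0869
grip_force: 0.0
```

Request:
arm_command(
  delta_rot=[
    [0,0,0],
    [0,0,0],
    [0,0,0],
  ],
  delta_pos=[
    [0,0,0],
    [0,0,0],
    [0,0,0],
  ],
  gripper=[-1,-1,-1],
)

```text
time: 1.5
position: [0.4431, 0.1569, 0.2917]
tool_rot: [0.561, 0.828, -0.0, -0.001]
ft_force: [-0.5, 0.7, -0.4]
grip_width: 0.0873
grip_force: 0.0
```

```bash
cat >> h.py <<'E'
def bars(c,z=0.018,amin=300):
    hsv=cv2.cvtColor(c['img'],cv2.COLOR_BGR2HSV); out=[]
    m=(((hsv[...,0]<14)|(hsv[...,0]>172))&(hsv[...,1]>130)&(hsv[...,2]>70)).astype(np.uint8)
    k,l,st,ce=cv2.connectedComponentsWithStats(m)
    for i in range(1,k):
        if st[i,4]<amin: continue
        cs,_=cv2.findContours((l==i).astype(np.uint8),cv2.RETR_EXTERNAL,cv2.CHAIN_APPROX_NONE)
        P=plane(c,cs[0][:,0,:],z); r=cv2.minAreaRect((P[:,:2]*1000).astype(np.float32))
        print(np.round(ce[i]),st[i,4],'rect mm',np.round(r[0],1),np.round(r[1],1),round(r[2],1))
def st():
    s=status.get_obs(); M=R.from_quat(s['tool_rot']).as_matrix()
    print('t',round(float(s['time']),2),'p',np.round(s['position'],4),'yaw_y',round(float(np.degrees(np.arctan2(M[1,1],M[0,1]))),2),'z',np.round(M[:,2],4),'F',np.round(s['ft_force'],1),'w',round(float(s['grip_width']),4),round(float(s['grip_force']),1),'q',np.round(s['q'],2))
E
python3 - <<'E'
from h import *
st(); c=grab('wrist'); cv2.imwrite('pics/w1.png',c['img']); bars(c)
E
```

```text
t 1.5 p [0.4431 0.1569 0.2917] yaw_y 21.81 z [-1.3e-03  5.0e-04 -1.0e+00] F [-0.5  0.7 -0.4] w 0.0873 0.0 q [ 0.1   0.23  1.71  0.    1.2  -0.28]
[326.  73.] 2378 rect mm [448.5 285. ] [39.3 84. ] 15.2
[437. 163.] 2696 rect mm [624.4 238.6] [118.8  41.3] 78.5
[299. 189.] 2584 rect mm [473.5 138.1] [ 38.9 118.9] 21.9
```

View pics/w1.png

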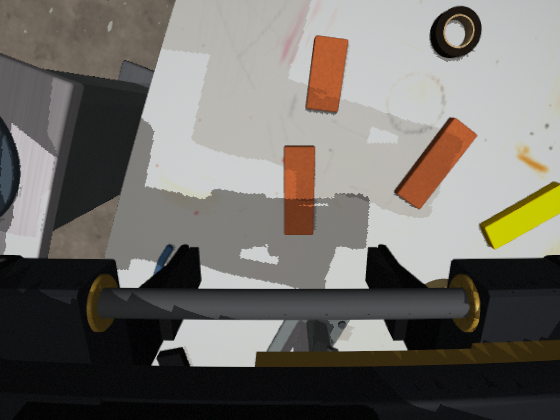

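The wrist view agrees with the top camera: offcut at (326,73) measures 84 mm, and the long bars are at (299,189) and (437,163). Next I look at the magazine from above, with the gripper empty.

Request:
arm_command(
  delta_rot=[
    [0,0,21.8],
    [0,0,21.8],
    [0,0,21.8],
    [0,0,21.8],
    [0,0,21.8],
    [0,0,21.8],
    [0,0,21.8],
    [0,0,21.8],
    [0,0,21.8],
    [0,0,21.8],
    [0,0,21.8],
    [0,0,21.8],
  ],
  delta_pos=[
    [-0.36,0,-0.01],
    [-0.36,0,-0.01],
    [-0.36,0,-0.01],
    [-0.36,0,-0.01],
    [-0.36,0,-0.01],
    [-0.36,0,-0.01],
    [-0.36,0,-0.01],
    [-0.36,0,-0.01],
    [-0.36,0,-0.01],
    [-0.36,0,-0.01],
    [-0.36,0,-0.01],
    [-0.36,0,-0.01],
  ],
  gripper=[-1,-1,-1,-1,-1,-1,-1,-1,-1,-1,-1,-1],
)

```text
time: 2.55
position: [0.5773, -0.1747, 0.3012]
tool_rot: [0.706, 0.708, -0.0, -0.001]
ft_force: [0.8, 1.0, 0.0]
grip_width: 0.087
grip_force: 0.0
```

```bash
python3 - <<'E'
from h import *
st(); c=grab('wrist'); cv2.imwrite('pics/w2.png',c['img'])
np.savez('w2.npz',**{k:c[k] for k in('img','T','fx','fy','cx','cy','k1')})
print(np.round(proj(c,[[.575,-.116,.085]])))
cv2.imwrite('pics/w2c.png',cv2.resize(c['img'][0:260],None,fx=800/560,fy=800/560,interpolation=cv2.INTER_CUBIC))
E
```

```text
t 2.55 p [ 0.5773 -0.1747  0.3012] yaw_y 0.21 z [-0.0021  0.0019 -1.    ] F [0.8 1.  0. ] w 0.087 0.0 q [-0.48  0.42  1.39  0.    1.33 -0.48]
[[281. 126.]]
```

View pics/w2c.png

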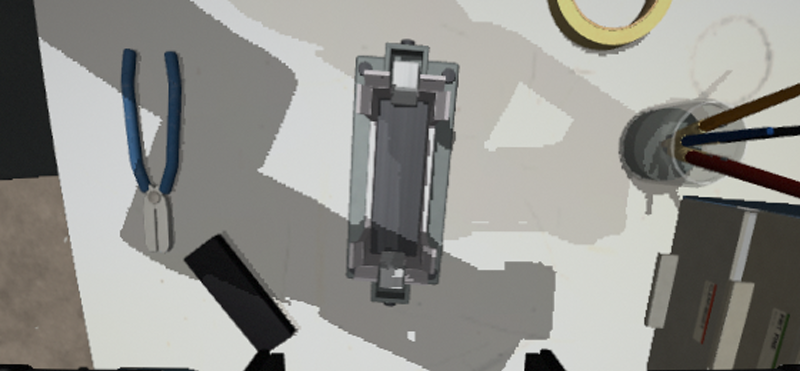

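The magazine is at crop (403,175), its catches at the top (405,75) and bottom (393,270), and the follower plate is dark in the middle. I'll enlarge this to pick the features.

```bash
python3 - <<'E'
import numpy as np,cv2
i=np.load('w2.npz')['img'][22:218,235:330]
j=cv2.convertScaleAbs(cv2.resize(cv2.rotate(i,cv2.ROTATE_90_CLOCKWISE),None,fx=4,fy=4,interpolation=cv2.INTER_CUBIC),alpha=1.3)
for k in range(0,784,80): cv2.putText(j,str(k),(k,10),0,.35,(0,0,255),1); cv2.line(j,(k,0),(k,4),(0,0,255),1)
for k in range(0,380,40): cv2.putText(j,str(k),(0,k),0,.35,(0,0,255),1)
cv2.imwrite('pics/w2d.png',j)
E
```

```text
(no output)
```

View pics/w2d.png

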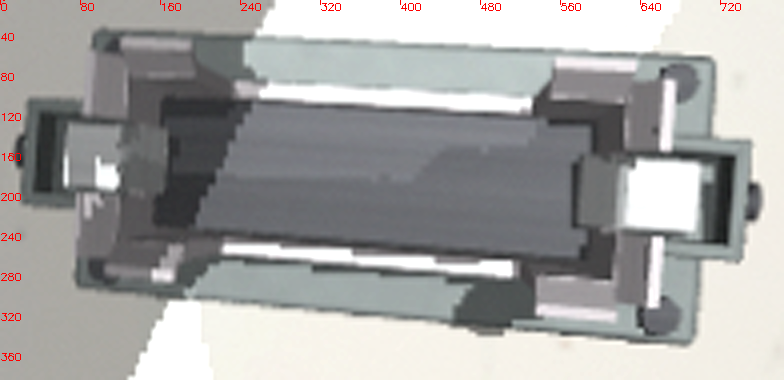

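```bash
python3 - <<'E'
from h import *
d=np.load('w2.npz'); c={k:(d[k] if d[k].ndim else float(d[k])) for k in d.files}
f=lambda L:np.array([[y/4-.375+235,195-(x/4-.375)+22] for x,y in L])
def rep(name,L,z):
    P=plane(c,f(L),z)[:,:2]*1000; a=(P[0]+P[1])/2; b=(P[2]+P[3])/2  # +y end pair, -y end pair
    v=a-b; print(name,z,'ctr',np.round((a+b)/2,1),'len',round(np.hypot(*v),1),'yaw',round(np.degrees(np.arctan2(v[1],v[0])),2),'w',np.round([np.hypot(*(P[0]-P[1])),np.hypot(*(P[2]-P[3]))],1))
rep('housing',[(752,140),(738,262),(30,98),(22,205)],.101)
for z in(0,.006,.012): rep('base',[(715,58),(693,345),(93,30),(76,288)],z)
# long walls / plate edge: white openings inner edge
rep('plate',[(592,125),(580,258),(165,97),(153,224)],.081)
print(np.round(c['T'][:3,3],3))
E
```

```text
housing 0.101 ctr [ 572.7 -115.5] len 183.7 yaw 86.03 w [29.9 29.8]
base 0 ctr [ 572.7 -115.9] len 201.3 yaw 86.08 w [90.3 90.7]
base 0.006 ctr [ 572.8 -115.7] len 198.7 yaw 86.08 w [89.1 89.5]
base 0.012 ctr [ 572.8 -115.4] len 196.1 yaw 86.08 w [87.9 88.3]
plate 0.081 ctr [ 572.7 -116.2] len 115.0 yaw 85.82 w [35.2 36.3]
[ 0.578 -0.097  0.464]
```

The magazine centre is at about (0.573, -0.116), with its length direction at 86.05°. The base measures 200 x 90 mm, as stated. Next I move above the near long bar at (0.4725, 0.138), with width direction 22°.

Request:
arm_command(
  delta_rot=[
    [0,0,-21.8],
    [0,0,-21.8],
    [0,0,-21.8],
    [0,0,-21.8],
    [0,0,-21.8],
    [0,0,-21.8],
    [0,0,-21.8],
    [0,0,-21.8],
    [0,0,-21.8],
    [0,0,-21.8],
    [0,0,-21.8],
    [0,0,-21.8],
  ],
  delta_pos=[
    [0.313,-0.104,0.2],
    [0.313,-0.104,0.2],
    [0.313,-0.104,0.2],
    [0.313,-0.104,0.2],
    [0.313,-0.104,0.2],
    [0.313,-0.104,0.2],
    [0.313,-0.104,0.2],
    [0.313,-0.104,0.2],
    [0.313,-0.104,0.2],
    [0.313,-0.104,0.2],
    [0.313,-0.104,0.2],
    [0.313,-0.104,0.2],
  ],
  gripper=[-1,-1,-1,-1,-1,-1,-1,-1,-1,-1,-1,-1],
)

```text
time: 3.6
position: [0.4732, 0.1367, 0.1024]
tool_rot: [0.559, 0.829, 0.0, 0.0]
ft_force: [1.3, 0.3, 0.5]
grip_width: 0.0871
grip_force: 0.0
```

```bash
python3 - <<'E'
from h import *
st(); bars(grab('wrist')); bars(grab('top'),amin=80)
E
```

```text
t 3.6 p [0.4732 0.1367 0.1024] yaw_y 22.08 z [ 6.e-04 -3.e-04 -1.e+00] F [1.3 0.3 0.5] w 0.0871 0.0 q [ 0.05  0.55  1.87 -0.    0.72 -0.33]
[328.  33.] 3984 rect mm [454.  265.6] [39.4 44.4] 15.5
[514. 171.] 6691 rect mm [625.1 238.3] [119.2  41.4] 79.7
[283. 206.] 7744 rect mm [473.6 138.4] [ 39.1 118.8] 22.0
[207. 205.] 397 rect mm [623.1 237.8] [118.   37.7] 78.5
[187. 261.] 169 rect mm [442.7 299.4] [36.9 52. ] 15.0
```

Request:
arm_command(
  delta_rot=[
    [0,0,0],
    [0,0,0],
    [0,0,0],
    [0,0,0],
    [0,0,0],
    [0,0,0],
    [0,0,0],
    [0,0,0],
    [0,0,0],
    [0,0,0],
    [0,0,0],
    [0,0,0],
  ],
  delta_pos=[
    [0.0015,0,0.035],
    [0.0015,0,0.065],
    [0.0015,0,0.085],
    [0.0015,0,0.098],
    [0.0015,0,0.098],
    [0.0015,0,0.098],
    [0.0015,0,0.098],
    [0.0015,0,0.098],
    [0.0015,0,0.098],
    [0.0015,0,0.098],
    [0.0015,0,0.098],
    [0.0015,0,0.098],
  ],
  gripper=[-1,-1,-1,-1,-1,1,1,1,1,1,1,1],
  grip_force=40,
)

```text
time: 4.7
position: [0.4731, 0.1371, 0.0044]
tool_rot: [0.56, 0.828, 0.0, 0.0]
ft_force: [-0.2, -0.6, -0.3]
grip_width: 0.0483
grip_force: 0.0
```

Request:
arm_command(
  delta_rot=[
    [0,0,0],
    [0,0,0],
    [0,0,0],
    [0,0,0],
    [0,0,0],
    [0,0,0],
    [0,0,0],
    [0,0,0],
    [0,0,0],
    [0,0,0],
  ],
  delta_pos=[
    [0,0,0],
    [0,0,0],
    [0,0,-0.03],
    [0,0,-0.07],
    [0,0,-0.11],
    [0,0,-0.15],
    [0,0,-0.19],
    [0,0,-0.2],
    [0,0,-0.2],
    [0,0,-0.2],
  ],
  gripper=[1,1,1,1,1,1,1,1,1,1],
)

```text
time: 5.53
position: [0.4723, 0.137, 0.204]
tool_rot: [0.56, 0.828, 0.0, 0.0]
ft_force: [-0.0, 0.8, -1.2]
grip_width: 0.0395
grip_force: 40.0
```

```bash
python3 - <<'E'
from h import *
st(); c=grab('wrist'); cv2.imwrite('pics/w3.png',c['img']); z=status.get_obs()['position'][2]; bars(c,z+.013)
E
```

```text
t 5.53 p [0.4723 0.137  0.204 ] yaw_y 21.88 z [ 2.e-04 -0.e+00 -1.e+00] F [-0.   0.8 -1.2] w 0.0395 40.0 q [ 0.05  0.38  1.78 -0.    0.98 -0.33]
[317.  39.] 3330 rect mm [446.8 239.7] [17.  31.8] 15.4
[457. 146.] 4589 rect mm [521.5 222.2] [51.6 19.4] 78.6
[283. 216.] 12000 rect mm [462.9 162.4] [39.9 71.2] 21.9
[283. 335.] 2418 rect mm [486.9 103.2] [39.7 19.5] 21.9
```

View pics/w3.png

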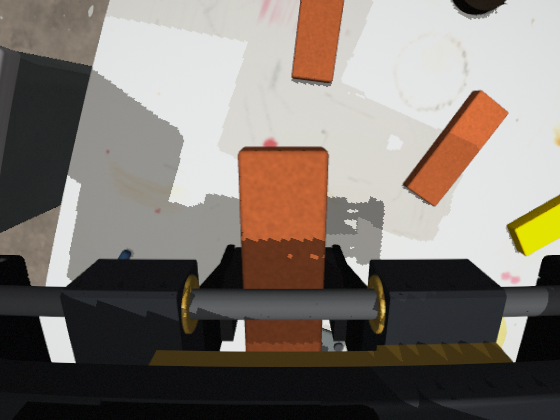

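The bar is gripped square at 39.5 mm width, with its end at (283,148). Now I carry it over the magazine.

Request:
arm_command(
  delta_rot=[
    [0,0,25.85],
    [0,0,25.85],
    [0,0,25.85],
    [0,0,25.85],
    [0,0,25.85],
    [0,0,25.85],
    [0,0,25.85],
    [0,0,25.85],
    [0,0,25.85],
    [0,0,25.85],
    [0,0,25.85],
    [0,0,25.85],
  ],
  delta_pos=[
    [-0.273,-0.0024,0],
    [-0.273,-0.0024,0],
    [-0.273,-0.0024,0],
    [-0.273,-0.0024,0],
    [-0.273,-0.0024,0],
    [-0.273,-0.0024,0],
    [-0.273,-0.0024,0],
    [-0.273,-0.0024,0.02],
    [-0.273,-0.0024,0.03],
    [-0.273,-0.0024,0.03],
    [-0.273,-0.0024,0.03],
    [-0.273,-0.0024,0.03],
  ],
  gripper=[1,1,1,1,1,1,1,1,1,1,1,1],
)

```text
time: 6.58
position: [0.5717, -0.116, 0.1733]
tool_rot: [0.731, 0.683, -0.0, -0.001]
ft_force: [-1.0, 1.0, -1.7]
grip_width: 0.0396
grip_force: 40.0
```

```bash
python3 - <<'E'
from h import *
st(); c=grab('wrist'); i=c['img']; t=grab('top')['img']
j=cv2.resize(i[60:330,160:400],None,fx=2,fy=2); k=cv2.resize(t[190:250,270:370],(400,240),interpolation=cv2.INTER_CUBIC)
o=np.zeros((540,800,3),np.uint8); o[:, :480]=j; o[:192,480:]=cv2.resize(k,(320,192)); cv2.imwrite('pics/w4.png',o)
E
```

```text
t 6.58 p [ 0.5717 -0.116   0.1733] yaw_y -3.9 z [-2.e-03  9.e-04 -1.e+00] F [-1.   1.  -1.7] w 0.0396 40.0 q [-0.39  0.53  1.59  0.    1.02 -0.32]
```

View pics/w4.png

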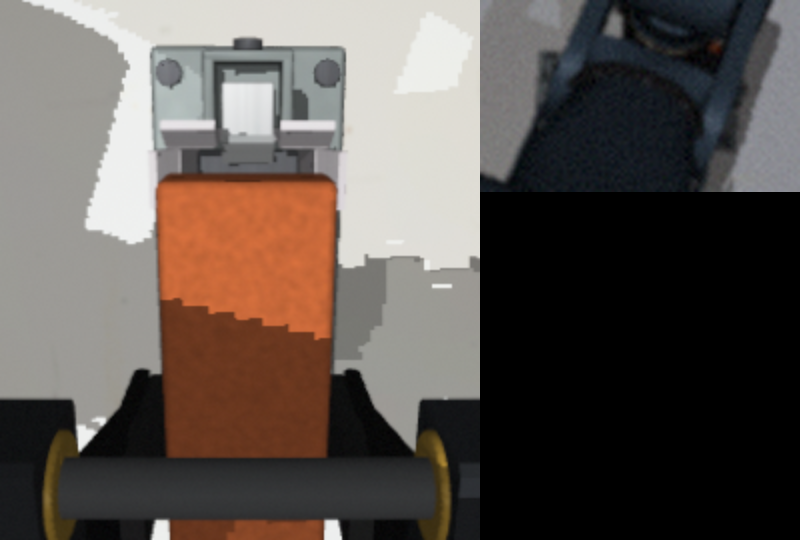

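The bar is over the magazine, with its end at crop (247,180). The base spans crop columns 152 to 345. I'll quantify the lateral offset of the bar against the magazine from this one view.

```bash
python3 - <<'E'
from h import *
s=status.get_obs(); c=grab('wrist'); M=R.from_quat(s['tool_rot']).as_matrix(); p=np.array(s['position'])
def tool(pts,z):
    px=[[160+x/2-.25,60+y/2-.25] for x,y in pts]; return np.round((plane(c,px,z)-p)@M*1000,1)[:,:2].tolist()
zt=p[2]+.0136
print('cx',c['cx'],'bar top corners',tool([(161,181),(333,181),(162,300),(332,330)],zt))
print('base far corners z.006',tool([(154,46),(345,46)],.006))
print('flares z.12',tool([(152,152),(344,152)],.11))
print('guide wall/housing z.1',tool([(206,52),(293,52)],.101), 'catch .1',tool([(223,83),(273,83)],.1),'knob',tool([(234,43),(262,43)],.09))
hsv=None
E
```

```text
cx 282.9221204550346 bar top corners [[60.2, -17.6], [60.2, 19.8], [33.1, -18.3], [25.9, 20.8]]
base far corners z.006 [[100.2, -41.6], [100.2, 46.2]]
flares z.12 [[60.2, -30.0], [60.3, 32.9]]
guide wall/housing z.1 [[91.9, -12.3], [91.9, 16.2]] catch .1 [[82.1, -6.9], [82.1, 9.8]] knob [[95.5, -3.3], [95.5, 6.3]]
```

The bar is within about 0.6 mm of the shaft centreline. Lowering it into the mouth.

Request:
arm_command(
  delta_rot=[
    [0,0,0],
    [0,0,0],
    [0,0,0],
    [0,0,0],
    [0,0,0],
    [0,0,0],
    [0,0,0],
    [0,0,0],
  ],
  delta_pos=[
    [0.0005,0.0005,0.015],
    [0.0005,0.0005,0.03],
    [0.0005,0.0005,0.045],
    [0.0005,0.0005,0.052],
    [0.0005,0.0005,0.058],
    [0.0005,0.0005,0.064],
    [0.0005,0.0005,0.068],
    [0.0005,0.0005,0.068],
  ],
  gripper=[1,1,1,1,1,1,1,1],
)

```text
time: 7.4
position: [0.5728, -0.1167, 0.1056]
tool_rot: [0.731, 0.682, -0.0, -0.0]
ft_force: [0.3, 0.2, -1.1]
grip_width: 0.0395
grip_force: 40.0
```

Request:
arm_command(
  delta_rot=[
    [0,0,0],
    [0,0,0],
    [0,0,0],
  ],
  delta_pos=[
    [0,0,0.003],
    [0,0,0.006],
    [0,0,0.006],
  ],
  gripper=[1,1,1],
)

```text
time: 7.65
position: [0.5731, -0.1164, 0.1]
tool_rot: [0.731, 0.682, 0.0, -0.0]
ft_force: [1.1, 2.7, 0.1]
grip_width: 0.0396
grip_force: 40.0
```

No vertical load yet and little side load. I'll press with the bar held, using a firmer grip.

Request:
arm_command(
  delta_rot=[
    [0,0,0],
    [0,0,0],
    [0,0,0],
    [0,0,0],
    [0,0,0],
    [0,0,0],
  ],
  delta_pos=[
    [0,0,0],
    [0,0,0.003],
    [0,0,0.006],
    [0,0,0.009],
    [0,0,0.012],
    [0,0,0.012],
  ],
  gripper=[1,1,1,1,1,1],
  grip_force=60,
)

```text
time: 8.15
position: [0.5731, -0.117, 0.088]
tool_rot: [0.731, 0.682, 0.0, 0.0]
ft_force: [-0.4, -0.0, 0.0]
grip_width: 0.0394
grip_force: 60.0
```

Request:
arm_command(
  delta_rot=[
    [0,0,0],
    [0,0,0],
    [0,0,0],
    [0,0,0],
    [0,0,0],
    [0,0,0],
    [0,0,0],
    [0,0,0],
  ],
  delta_pos=[
    [0,0,0.004],
    [0,0,0.008],
    [0,0,0.012],
    [0,0,0.016],
    [0,0,0.019],
    [0,0,0.023],
    [0,0,0.023],
    [0,0,0.023],
  ],
  gripper=[1,1,1,1,1,1,1,1],
)

```text
time: 8.82
position: [0.5732, -0.1171, 0.0652]
tool_rot: [0.731, 0.682, 0.0, 0.0]
ft_force: [-2.0, 0.7, 6.0]
grip_width: 0.0392
grip_force: 60.0
```

```bash
python3 - <<'E'
from h import *
st(); c=grab('wrist'); d=grab('side')
o=np.zeros((540,800,3),np.uint8); o[:,:480]=cv2.resize(c['img'][60:330,160:400],None,fx=2,fy=2)
u,v=proj(d,[.573,-.116,.1])[0].astype(int); print(u,v); o[:400,480:]=cv2.resize(d['img'][v-50:v+50,u-40:u+40],(320,400),interpolation=cv2.INTER_CUBIC); cv2.imwrite('pics/w5.png',o)
E
```

```text
t 8.82 p [ 0.5732 -0.1171  0.0652] yaw_y -3.98 z [ 7.e-04 -5.e-04 -1.e+00] F [-2.   0.7  6. ] w 0.0392 60.0 q [-0.39  0.69  1.66 -0.    0.79 -0.32]
278 233
```

View pics/w5.png

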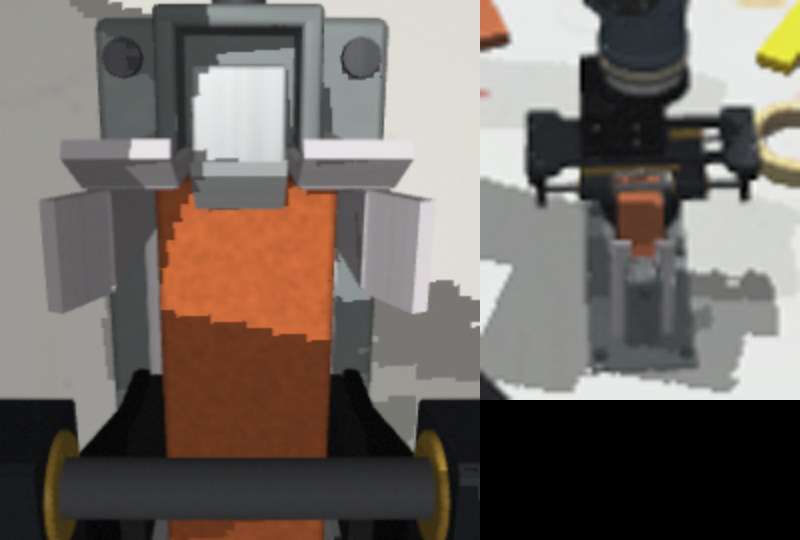

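The catch at crop (240,185) now overlaps the bar end, and the 6 N upward force matches the spring. Releasing and lifting clear.

Request:
arm_command(
  delta_rot=[
    [0,0,0],
    [0,0,0],
    [0,0,0],
    [0,0,0],
    [0,0,0],
    [0,0,0],
    [0,0,0],
    [0,0,0],
    [0,0,0],
    [0,0,0],
    [0,0,0],
    [0,0,0],
  ],
  delta_pos=[
    [0,0,0],
    [0,0,0],
    [0,0,0],
    [0,0,0],
    [0,0,0],
    [0,0,-0.03],
    [0,0,-0.07],
    [-0.01,0,-0.11],
    [-0.03,0,-0.15],
    [-0.06,0,-0.19],
    [-0.06,0,-0.23],
    [-0.06,0,-0.235],
  ],
  gripper=[-1,-1,-1,-1,-1,-1,-1,-1,-1,-1,-1,-1],
)

```text
time: 9.92
position: [0.5714, -0.1799, 0.3067]
tool_rot: [0.732, 0.681, 0.002, 0.006]
ft_force: [0.8, 0.6, 0.5]
grip_width: 0.0871
grip_force: 0.0
```

```bash
cat >> h.py <<'E'
def inmag(c,z=.085):
    # terracotta profile in magazine frame: extents along y for x strips
    hsv=cv2.cvtColor(c['img'],cv2.COLOR_BGR2HSV); m=((hsv[...,0]<14)|(hsv[...,0]>172))&(hsv[...,1]>110)&(hsv[...,2]>40)
    v,u=np.nonzero(m); P=plane(c,np.c_[u,v],z)[:,:2]*1000-[572.3,-115.8]
    a=np.radians(86.05); y=P@[np.cos(a),np.sin(a)]; x=P@[np.sin(a),-np.cos(a)]
    k=(abs(x)<30)&(abs(y)<90)
    for lo,hi in((-22,-10),(-6,6),(10,22)):
        q=k&(x>=lo)&(x<hi)
        if q.any(): print('x',lo,hi,'y',np.round([y[q].min(),y[q].max()],1),'n',q.sum())
    print('x range',np.round([x[k].min(),x[k].max()],1) if k.any() else None)
E
python3 - <<'E'
from h import *
st(); c=grab('wrist'); inmag(c); cv2.imwrite('pics/w6.png',c['img']); bars(c)
E
```

```text
t 9.92 p [ 0.5714 -0.1799  0.3067] yaw_y -4.09 z [ 0.0105 -0.0062 -0.9999] F [0.8 0.6 0.5] w 0.0871 0.0 q [-0.49  0.4   1.4  -0.    1.32 -0.42]
x -22 -10 y [-60.4  58.2] n 834
x -6 6 y [-54.7  54.2] n 1143
x 10 22 y [-59.4  59.2] n 1206
x range [-18.4  21.7]
[278. 117.] 3845 rect mm [ 573.3 -119.2] [138.5  46.5] 86.5
```

Bar 1 is under both catches: its middle strip is covered beyond ±54.5 mm, while its side strips reach ±60 mm. Next, the second bar.

Request:
arm_command(
  delta_rot=[
    [0,0,7.4],
    [0,0,7.4],
    [0,0,7.4],
    [0,0,7.4],
    [0,0,7.4],
    [0,0,7.4],
    [0,0,7.4],
    [0,0,7.4],
    [0,0,7.4],
    [0,0,7.4],
    [0,0,7.4],
    [0,0,7.4],
  ],
  delta_pos=[
    [0.421,0.022,0.2],
    [0.421,0.022,0.2],
    [0.421,0.022,0.2],
    [0.421,0.022,0.2],
    [0.421,0.022,0.2],
    [0.421,0.022,0.2],
    [0.421,0.022,0.2],
    [0.421,0.022,0.2],
    [0.421,0.022,0.2],
    [0.421,0.022,0.2],
    [0.421,0.022,0.2],
    [0.421,0.022,0.2],
  ],
  gripper=[-1,-1,-1,-1,-1,-1,-1,-1,-1,-1,-1,-1],
)

```text
time: 10.97
position: [0.6168, 0.2473, 0.0953]
tool_rot: [0.772, 0.635, -0.002, -0.002]
ft_force: [0.3, 0.4, -0.7]
grip_width: 0.0868
grip_force: 0.0
```

Request:
arm_command(
  delta_rot=[
    [0,0,0],
    [0,0,0],
    [0,0,0],
  ],
  delta_pos=[
    [0,0,0],
    [0,0,0],
    [0,0,0],
  ],
  gripper=[-1,-1,-1],
)

```text
time: 11.22
position: [0.6199, 0.2405, 0.1001]
tool_rot: [0.774, 0.633, -0.0, 0.0]
ft_force: [0.0, -0.1, -0.9]
grip_width: 0.0874
grip_force: 0.0
```

```bash
python3 - <<'E'
from h import *
st(); c=grab('wrist'); bars(c); bars(grab('top'),amin=80)
E
```

```text
t 11.22 p [0.6199 0.2405 0.1001] yaw_y -11.42 z [-1.e-04 -7.e-04 -1.e+00] F [ 0.  -0.1 -0.9] w 0.0874 0.0 q [ 0.2   0.72  1.42 -0.    0.99  0.4 ]
[291. 209.] 7805 rect mm [626.5 238.6] [118.6  39.1] 78.6
[ 52. 200.] 5116 rect mm [449.3 285.1] [39.7 84.1] 15.3
[321. 215.] 470 rect mm [ 585.8 -122.5] [123.8  42.4] 86.1
```

Request:
arm_command(
  delta_rot=[
    [0,0,0],
    [0,0,0],
    [0,0,0],
    [0,0,0],
    [0,0,0],
    [0,0,0],
    [0,0,0],
    [0,0,0],
    [0,0,0],
    [0,0,0],
    [0,0,0],
    [0,0,0],
  ],
  delta_pos=[
    [-0.0005,0.006,0.025],
    [-0.0005,0.006,0.055],
    [-0.0005,0.006,0.08],
    [-0.0005,0.006,0.0955],
    [-0.0005,0.006,0.0955],
    [-0.0005,0.006,0.0955],
    [-0.0005,0.006,0.0955],
    [-0.0005,0.006,0.0955],
    [-0.0005,0.006,0.0955],
    [-0.0005,0.006,0.0955],
    [-0.0005,0.006,0.0955],
    [-0.0005,0.006,0.0955],
  ],
  gripper=[-1,-1,-1,-1,-1,1,1,1,1,1,1,1],
  grip_force=40,
)

```text
time: 12.32
position: [0.6257, 0.2403, 0.0049]
tool_rot: [0.774, 0.634, 0.0, 0.0]
ft_force: [-0.0, -0.3, 0.8]
grip_width: 0.0484
grip_force: 0.0
```

Request:
arm_command(
  delta_rot=[
    [0,0,0],
    [0,0,0],
    [0,0,0],
    [0,0,0],
    [0,0,0],
    [0,0,0],
    [0,0,0],
    [0,0,0],
    [0,0,0],
    [0,0,0],
    [0,0,0],
    [0,0,0],
  ],
  delta_pos=[
    [0,0,0],
    [0,0,0],
    [0,0,-0.03],
    [0,0,-0.07],
    [0,0,-0.11],
    [0,0,-0.15],
    [0,0,-0.19],
    [0,0,-0.2],
    [0,0,-0.2],
    [0,0,-0.2],
    [0,0,-0.2],
    [0,0,-0.2],
  ],
  gripper=[1,1,1,1,1,1,1,1,1,1,1,1],
)

```text
time: 13.32
position: [0.6238, 0.2397, 0.2012]
tool_rot: [0.774, 0.634, -0.003, -0.001]
ft_force: [-0.1, 0.3, -1.8]
grip_width: 0.0394
grip_force: 40.0
```

```bash
cat >> h.py <<'E'
def held():
    s=status.get_obs(); c=grab('wrist'); M=R.from_quat(s['tool_rot']).as_matrix(); p=np.array(s['position'])
    hsv=cv2.cvtColor(c['img'],cv2.COLOR_BGR2HSV); m=((hsv[...,0]<14)|(hsv[...,0]>172))&(hsv[...,1]>130)&(hsv[...,2]>70)
    v,u=np.nonzero(m); Q=((plane(c,np.c_[u,v],p[2]+.0136)-p)@M)*1000
    k=(abs(Q[:,1])<26)&(Q[:,0]>0)&(Q[:,0]<68); Q=Q[k]
    for a,b in((10,20),(40,50)):
        q=Q[(Q[:,0]>a)&(Q[:,0]<b),1]; print('lat',a,np.round([q.min(),q.max()],1) if len(q) else None)
    q=Q[abs(Q[:,1]-1)<8,0]; print('end',round(q.max(),1))
E
python3 - <<'E'
from h import *
st(); held()
E
```

```text
t 13.32 p [0.6238 0.2397 0.2012] yaw_y -11.38 z [-0.006  -0.0013 -1.    ] F [-0.1  0.3 -1.8] w 0.0394 40.0 q [ 0.2   0.61  1.33 -0.    1.2   0.4 ]
lat 10 [-18.4  20.5]
lat 40 [-18.4  20.7]
end 59.5
```

Request:
arm_command(
  delta_rot=[
    [0,0,-7.4],
    [0,0,-7.4],
    [0,0,-7.4],
    [0,0,-7.4],
    [0,0,-7.4],
    [0,0,-7.4],
    [0,0,-7.4],
    [0,0,-7.4],
    [0,0,-7.4],
    [0,0,-7.4],
    [0,0,-7.4],
    [0,0,-7.4],
  ],
  delta_pos=[
    [-0.357,0.019,0],
    [-0.357,0.019,0],
    [-0.357,0.019,0],
    [-0.357,0.019,0],
    [-0.357,0.019,0],
    [-0.357,0.019,0],
    [-0.357,0.019,0],
    [-0.357,0.019,0],
    [-0.357,0.019,0],
    [-0.357,0.019,0.02],
    [-0.357,0.019,0.03],
    [-0.357,0.019,0.03],
  ],
  gripper=[1,1,1,1,1,1,1,1,1,1,1,1],
)

```text
time: 14.37
position: [0.571, -0.1127, 0.1707]
tool_rot: [0.732, 0.682, -0.002, -0.004]
ft_force: [-1.0, 0.1, -0.8]
grip_width: 0.0397
grip_force: 40.0
```

Request:
arm_command(
  delta_rot=[
    [0,0,0],
    [0,0,0],
    [0,0,0],
    [0,0,0],
  ],
  delta_pos=[
    [0,0,0],
    [0,0,0],
    [0,0,0],
    [0,0,0],
  ],
  gripper=[1,1,1,1],
)

```text
time: 14.7
position: [0.5744, -0.1128, 0.1751]
tool_rot: [0.731, 0.683, 0.0, 0.001]
ft_force: [-0.2, 0.3, -1.1]
grip_width: 0.0396
grip_force: 40.0
```

```bash
python3 - <<'E'
from h import *
st(); held()
E
```

```text
t 14.7 p [ 0.5744 -0.1128  0.1751] yaw_y -3.88 z [ 1.2e-03 -5.0e-04 -1.0e+00] F [-0.2  0.3 -1.1] w 0.0396 40.0 q [-0.38  0.53  1.58  0.    1.03 -0.32]
lat 10 [-18.5  20.6]
lat 40 [-18.6  20.6]
end 65.0
```

Request:
arm_command(
  delta_rot=[
    [0,0,0],
    [0,0,0],
    [0,0,0],
    [0,0,0],
    [0,0,0],
    [0,0,0],
    [0,0,0],
    [0,0,0],
    [0,0,0],
  ],
  delta_pos=[
    [-0.0016,-0.001,0],
    [-0.0016,-0.001,0.015],
    [-0.0016,-0.001,0.03],
    [-0.0016,-0.001,0.045],
    [-0.0016,-0.001,0.052],
    [-0.0016,-0.001,0.058],
    [-0.0016,-0.001,0.064],
    [-0.0016,-0.001,0.069],
    [-0.0016,-0.001,0.069],
  ],
  gripper=[1,1,1,1,1,1,1,1,1],
)

```text
time: 15.5
position: [0.5725, -0.115, 0.1049]
tool_rot: [0.731, 0.682, -0.0, -0.0]
ft_force: [-0.0, -0.8, -1.5]
grip_width: 0.0399
grip_force: 40.0
```

Request:
arm_command(
  delta_rot=[
    [0,0,0],
    [0,0,0],
    [0,0,0],
  ],
  delta_pos=[
    [0,0,0.003],
    [0,0,0.006],
    [0,0,0.006],
  ],
  gripper=[1,1,1],
  grip_force=60,
)

```text
time: 15.75
position: [0.5731, -0.1146, 0.0997]
tool_rot: [0.731, 0.682, 0.001, 0.0]
ft_force: [1.3, 2.8, 0.9]
grip_width: 0.0394
grip_force: 60.0
```

Same signature as the first bar, so I press it down.

Request:
arm_command(
  delta_rot=[
    [0,0,0],
    [0,0,0],
    [0,0,0],
    [0,0,0],
    [0,0,0],
    [0,0,0],
    [0,0,0],
    [0,0,0],
    [0,0,0],
    [0,0,0],
    [0,0,0],
    [0,0,0],
  ],
  delta_pos=[
    [0,0,0.003],
    [0,0,0.006],
    [0,0,0.009],
    [0,0,0.012],
    [0,0,0.015],
    [0,0,0.019],
    [0,0,0.023],
    [0,0,0.027],
    [0,0,0.031],
    [0,0,0.035],
    [0,0,0.035],
    [0,0,0.035],
  ],
  gripper=[1,1,1,1,1,1,1,1,1,1,1,1],
)

```text
time: 16.75
position: [0.5733, -0.1154, 0.0655]
tool_rot: [0.731, 0.682, 0.0, 0.001]
ft_force: [-0.9, 0.9, 4.9]
grip_width: 0.0396
grip_force: 60.0
```

```bash
python3 - <<'E'
from h import *
st(); held()
E
```

```text
t 16.75 p [ 0.5733 -0.1154  0.0655] yaw_y -3.95 z [ 1.5e-03 -9.0e-04 -1.0e+00] F [-0.9  0.9  4.9] w 0.0396 60.0 q [-0.39  0.69  1.66 -0.    0.79 -0.32]
lat 10 [-18.5  20.6]
lat 40 [-18.6  20.7]
end 52.4
```

Request:
arm_command(
  delta_rot=[
    [0,0,0],
    [0,0,0],
    [0,0,0],
    [0,0,0],
    [0,0,0],
    [0,0,0],
    [0,0,0],
    [0,0,0],
  ],
  delta_pos=[
    [0,0,0.002],
    [0,0,0.002],
    [0,0,0.002],
    [0,0,0.002],
    [0,0,0.002],
    [0,0,0.002],
    [0,0,0.002],
    [0,0,0.002],
  ],
  gripper=[1,1,1,-1,-1,-1,-1,-1],
)

```text
time: 17.47
position: [0.5727, -0.1152, 0.0622]
tool_rot: [0.731, 0.682, -0.0, -0.0]
ft_force: [0.7, 0.5, -0.3]
grip_width: 0.0648
grip_force: 0.0
```

Request:
arm_command(
  delta_rot=[
    [0,0,0],
    [0,0,0],
    [0,0,0],
    [0,0,0],
    [0,0,0],
    [0,0,0],
    [0,0,0],
    [0,0,0],
    [0,0,0],
    [0,0,0],
    [0,0,0],
    [0,0,0],
  ],
  delta_pos=[
    [0,0,-0.03],
    [0,0,-0.07],
    [-0.01,0,-0.11],
    [-0.03,0,-0.15],
    [-0.06,0,-0.19],
    [-0.06,0,-0.23],
    [-0.06,0,-0.235],
    [-0.06,0,-0.235],
    [-0.06,0,-0.235],
    [-0.06,0,-0.235],
    [-0.06,0,-0.235],
    [-0.06,0,-0.235],
  ],
  gripper=[-1,-1,-1,-1,-1,-1,-1,-1,-1,-1,-1,-1],
)

```text
time: 18.47
position: [0.5677, -0.1741, 0.2952]
tool_rot: [0.731, 0.682, -0.001, -0.002]
ft_force: [0.0, 0.1, 0.2]
grip_width: 0.087
grip_force: 0.0
```

```bash
python3 - <<'E'
from h import *
st(); c=grab('wrist'); inmag(c); d=grab('side')
o=np.zeros((560,800,3),np.uint8); o[:,:320]=cv2.resize(c['img'][10:220,220:340],(320,560),interpolation=cv2.INTER_CUBIC)
u,v=proj(d,[.573,-.116,.06])[0].astype(int); o[:,320:768]=cv2.resize(d['img'][v-50:v+50,u-40:u+40],(448,560),interpolation=cv2.INTER_CUBIC); cv2.imwrite('pics/w7.png',o)
E
```

```text
t 18.47 p [ 0.5677 -0.1741  0.2952] yaw_y -3.95 z [-0.0039  0.002  -1.    ] F [0.  0.1 0.2] w 0.087 0.0 q [-0.49  0.41  1.42 -0.    1.31 -0.42]
x -22 -10 y [-60.3  58.2] n 871
x -6 6 y [-54.6  54.3] n 1222
x 10 22 y [-60.2  58.2] n 1238
x range [-18.3  21.7]
```

View pics/w7.png

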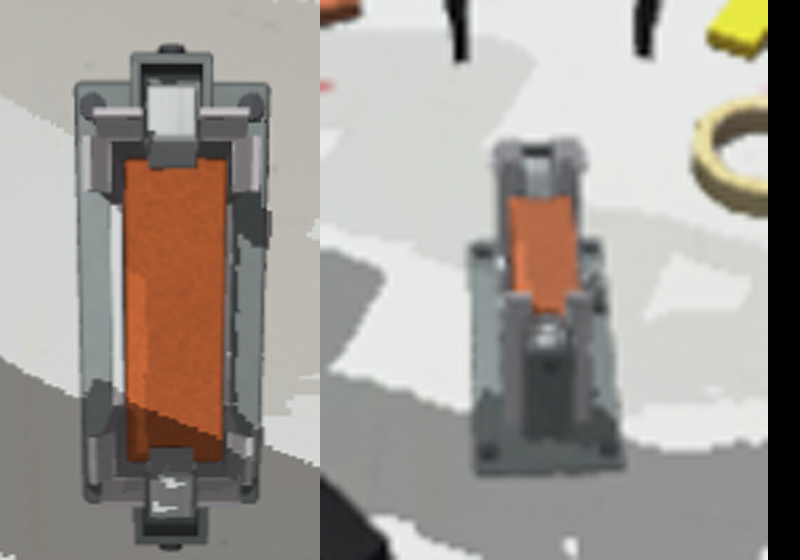

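The top bar sits flat, with both catches over its ends at crop (172,155) and (172,460). The gripper is clear and nothing else has moved, so I'm handing in.

Request:
arm_command(
  delta_rot=[
    [0,0,0],
    [0,0,0],
    [0,0,0],
    [0,0,0],
  ],
  delta_pos=[
    [0,0,0],
    [0,0,0],
    [0,0,0],
    [0,0,0],
  ],
  gripper=[-1,-1,-1,-1],
)

```text
time: 18.9
position: [0.5686, -0.1749, 0.2974]
tool_rot: [0.731, 0.682, -0.0, -0.0]
ft_force: [-0.1, 0.9, -0.6]
grip_width: 0.0868
grip_force: 0.0
```

```bash
python3 -c "
from rig import robot
print(robot.hand_in())"
```

```text
the job is handed in; nothing more can be done
None
```

Both long bars are in the magazine, and the last picture shows both catches closed over the top bar's ends; I handed the job in at about 19 s with the gripper clear, and no verdict came back.

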